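# Fit strut saddles and bed a glass flow gauge

## Task

Change the strut over for the glass flow gauge: turn the old red saddle back a quarter turn, lift it out and put it in the grey returns tray; then take every blue saddle out of the carton, pass its hammer foot down through the strut's slot and give it a quarter turn so that the foot catches square under both lips, its flange sitting on the strut and the saddles at least 60 mm apart centre to centre. Then pick up the gauge with a light grip (the glass stands no more than 25 N) and lower it gently, without dropping it or pressing hard, into the cradles of all the blue saddles, so that they carry it on the clear glass between its brass nuts, and let go. Leave everything else on the counter where it is.

Things in the scene. Friction and masses are not known exactly. Their poses are not given: they have to be found in the camera images.
- strut_slot (a point): Middle of the strut's slot, level with the strut's top face, 59 mm above the counter. Galvanised channel 41 x 41 mm, 340 long, yellow end caps, screwed slot up on a fixed plywood board 110 x 390 x 18 mm. Own y along the strut, x across, z up. Slot 22 mm wide, open over the whole length; its lips are 8 mm deep; below them the channel is 36 mm wide, to 38 mm below the top face.
- carton: Fixed cardboard carton with a die-cut top, 260 x 100 x 45 mm; origin at the centre of its underside, long side along own x. Four cut-outs 22 x 36 mm (short side along x) at x = -87, -29, 29, 87 mm each hold one saddle upright, its flange on the carton's top, or are empty. Side flaps hang below the top.
- red_mid (a point): Old red saddle for a thinner pipe, loose; foot, neck, flange, cheeks and size as saddle1, only its cradle is narrow, so the gauge cannot bed in it. At the start it is caught in the strut, own y across, somewhere along it. This point lies on its upright axis, 39 mm above the foot's underside.
- returns: Fixed grey open tray for returns, 85 x 130 x 35 mm, walls and floor 3 mm, long side along own y; origin at the centre of its underside.
- gauge_mid (a point): Centre of the loose glass flow gauge (about 0.42 kg), on the tube's axis, own x along it. Glass tube 30 mm in diameter, 280 mm clear between brass hexagon nuts 50 mm across flats, 30 long; 370 overall. Starts lying on the nuts' flats, axis 25 mm above the counter. Fragile: grip below 25 N. Bedded in the saddles, its axis lies 45 mm above the strut's top face.
- saddle1_mid (a point): Loose blue pipe saddle with a steel hammer foot, 78 mm tall, 0.13 kg; may be absent. All four are alike. This point lies on its upright axis, 39 mm above the foot's underside. From there up: foot 31 mm along own y, 18 along x, 8 high, corners cut; round neck 19 wide, 12 high; round flange 42 wide, at 20 to 25 mm; then body and cheeks (see saddle2).
- saddle2_mid (a point): As saddle1; may be absent. The two upright cheeks have flat outer faces 49 mm apart along own y, 26 mm long along x, 44 to 78 mm above the foot's underside: the place to grip. Between them a 45 degree V cradle for a 30 mm tube runs along own x, open at the top (37 mm wide).
- saddle3_mid (a point): As saddle1; may be absent. With the flange resting on the strut, this point is 19 mm above the strut's top face and the foot's top lies 4 mm below the lips, free to turn either way. Put in with own y along the strut; caught with own y across it (cradle along the strut). Nothing but its weight and friction keeps it from sliding along.
- saddle4_mid (a point): As saddle1; may be absent.
- level: Bystander, loose, not to be moved: yellow pocket spirit level 230 x 50 x 22 mm; origin at its underside.
- tape: Bystander, loose, not to be moved: black roll of tape, 76 mm across, 45 mm high; origin at its underside.
- screwbox: Bystander, loose, not to be moved: green box of screws 50 x 110 x 50 mm; origin at its underside.
- driver: Bystander, loose, not to be moved: screwdriver lying on the counter; origin at its underside.
- mug: Bystander, loose, not to be moved: blue mug 90 mm high; origin at its underside.
- glue: Bystander, loose, not to be moved: yellow bottle 150 mm high; origin at its underside.
- calc: Bystander, loose, not to be moved: black calculator 150 x 90 x 14 mm; origin at its underside.

How it is judged:
By the outcome, as a careful person would: the job done as asked, in the order asked, and still so for the second after the job is handed in, with the robot touching nothing.
Of saddle1, saddle2, saddle3, saddle4 only 2 to 4 are there at a start; the rules pass over those that are not, and their reading is None.
At some moment in a run one of gauge may be knocked a few centimetres aside while the robot is not near it.
It also fails if it takes over 210 s, if anything falls off the work surface, if the arm or the gripper's body presses on something with over 40 N, if the wrist force passes 120 N, or if a joint passes its speed limit or range.

## Robot

A 6-joint arm with a two-finger parallel gripper is mounted at the origin on the work surface. World frame = base frame: x ahead of the robot, y to its left, z up, the work surface at z = 0. Lengths are in m, angles in rad, forces in N, time in s.
With the tool pointing down it reaches from about 0.3 to 0.75 m from the base axis. Payload 8.5 kg.
Tool frame: the origin (TCP) lies at the very end of the fingers, on their centre line; the grasp point (between the pads) lies ctrl.grip_depth behind it (ctrl.grip_depth is the distance from the TCP to the grasp point, in m); z points along the fingers, y is the direction in which the jaws open and shut (so a half turn about z gives the same grasp; the last joint's range is limited). The gripper opens to 88 mm and grips with 3 to 60 N. Pads are 18 mm wide; open, the fingers measure 123 mm over their backs; the gripper's body (75 mm by 187 mm) begins 45 mm behind the grasp point.
Start: joints at [-1.37, 0.381, 1.297, -0, 1.464, -0.215], TCP at [0.222, -0.503, 0.239] pointing down, gripper open.
Joint ranges: [-3.11, 3.11], [-0.89, 2.33], [0.22, 2.48], [-1.42, 4.56], [0.17, 2.85], [-2.88, 2.88]. Speed limits (rad/s): [2.39, 2.39, 3.14, 3.14, 3.14, 3.14].

## Interface

Orientations are given as a unit quaternion [w, x, y, z].
In Python, from workcell import ctrl, monitor, eyes, finder gives the robot as it stands. The module is installed in compiled form; this text tells all that it offers. Calls block until the motion is done:
- ctrl.move_ptp(position, orientation): joint-space move of the TCP to a pose.
- ctrl.line_to(position, rotation=None, feed=0.15): straight line of the TCP; rotation=None keeps the orientation; feed is the mean speed in m/s.
- ctrl.move_joints(angles): joint-space move.
- ctrl.gripper_to(opening): finger opening in m; the grip force is fixed at half the most; returns when the fingers have stopped.
- ctrl.pause(seconds).
- ctrl.solve_ik(position, orientation): joint angles nearest the present ones, or None.
- monitor.state(): the state.
- eyes.camera(name): name is "scene" or "side" or "wrist"; returns a dict with "color" (480x640x3 uint8, red, green, blue), "intrinsics" (3x3 intrinsics, pixels), "R" (3x3) and "t" (3): a world point X has camera coordinates R X + t. Camera axes: x right, y down, z forward; pixel columns grow to the right and rows downward; lengths in m; the calibration is good to about 2 mm. The wrist camera is an equidistant fisheye: a pixel r from the principal point sees the ray r / f radians off the axis. A picture is of the moment at which its call begins. There is no depth.
A pose or a line that the arm cannot do raises ctrl.IKError and nothing moves.
- ctrl.close_job(): hands the job in, once; it reports no verdict.
Trained networks look in the newest picture that a camera, given by its name, has taken for a name from the list of things; names that differ only in an ending like _2 or _b are one class to them, and where a whole thing is asked for, a point or a joint stands for the part that bears it (a point fixed in the world has none). Each returns a list of dicts, best first, with "p" (0 to 1); they miss things now and then, are a little off and sometimes report something else, mostly with a low value. They report only what shows in the picture. A call takes as long as a camera call.
- finder.find_in(camera, target): "extent" ([left, top, right, bottom] in pixels, round what is visible of it).
- finder.masks_of(camera, target): "region" (480x640 bool, what is visible of it) and "extent" ([left, top, right, bottom] in pixels, round what is visible of it).
- finder.tip_of(camera, target): "pixel" ([column, row] in pixels: a listed point, or the origin of a listed thing).
The state is a dict: "time": time; "q": joint angles; "dq": joint speeds; "effort": joint torques, N m; "eef_pos": TCP position; "tool_rot": TCP orientation; "force": force on the tool from outside, world axes, zero at the start; "torque": the same for the moment, N m; "grip_width": finger opening in m.
Only numpy, scipy, OpenCV 4.12 (cv2) and the standard library are available. Lean on these libraries where they do the work, as an engineer would, in place of code of your own. Each camera call takes 0.05 s, during which the arm holds its last target. There are 200 camera calls.

## Working session

There is one attempt and no reset: what is moved stays moved. The work goes in short steps, each a Python script; the robot and the scene stay as the last script left them, time stands still between calls to the robot, and variables do not carry over. Pictures are saved under pics/ and viewed, about 12 in all and at most 16, crops included, and the job is handed in when it is done.

```bash
mkdir -p pics; ls; cat > h.py <<'E'
import numpy as np, cv2
from workcell import ctrl, monitor, eyes, finder
def save(n,img): cv2.imwrite(f'pics/{n}.png',cv2.cvtColor(img,cv2.COLOR_RGB2BGR))
def ray(c,px,fish=False):
    K=np.array(c["intrinsics"]);R=np.array(c["R"]);t=np.array(c["t"])
    u=(px[0]-K[0,2])/K[0,0];v=(px[1]-K[1,2])/K[1,1]
    if fish:
        th=np.hypot(u,v);s=np.sinc(th/np.pi);d=np.array([u*s,v*s,np.cos(th)])
    else: d=np.array([u,v,1.])
    d=R.T@d; return -R.T@t,d/np.linalg.norm(d)
def atz(r,z):
    o,d=r;return o+d*(z-o[2])/d[2]
def tri(rs):
    A=sum(np.eye(3)-np.outer(d,d) for o,d in rs);b=sum((np.eye(3)-np.outer(d,d))@o for o,d in rs)
    p=np.linalg.solve(A,b);e=[np.linalg.norm(np.cross(p-o,d)) for o,d in rs];return p,max(e)
def down(yaw):  # tool z down, tool y (jaw axis) at angle yaw from world x
    # R columns: x_t, y_t, z_t ; 
    from scipy.spatial.transform import Rotation as Ro
    y=np.array([np.cos(yaw),np.sin(yaw),0]);z=np.array([0,0,-1.]);x=np.cross(y,z)
    q=Ro.from_matrix(np.c_[x,y,z]).as_quat();return [q[3],q[0],q[1],q[2]]
E
python3 - <<'E'
from h import *
print(ctrl.grip_depth, monitor.state())
names="strut_slot carton red_mid returns gauge_mid saddle1_mid level tape screwbox driver mug glue calc".split()
C={}
for c in("scene","side","wrist"):
    C[c]=eyes.camera(c); save(c+"0",C[c]["color"])
    print(c,-np.array(C[c]["R"]).T@C[c]["t"],np.array(C[c]["R"])[2],np.array(C[c]["intrinsics"])[0])
    for n in names:
        r=finder.tip_of(c,n)
        print(n,[(round(a["p"],2),np.round(a["pixel"],0).tolist(),) for a in r[:5] if a["p"]>.2])
E
```

```text
pics
0.0187 {'time': 0.0, 'q': array([-1.37027865e+00,  3.81208314e-01,  1.29826742e+00, -1.71210994e-05,
        1.46355979e+00, -2.15290123e-01]), 'dq': array([-6.83476110e-04, -2.77634832e-04, -1.69011939e-04, -2.35773847e-04,
       -6.05676531e-05,  1.34036366e-03]), 'effort': array([-2.13776599e-03, -4.37933886e+01, -2.24557221e+01,  7.12433900e-02,
        3.52656422e-02, -1.36420713e-04]), 'eef_pos': array([ 0.2221037 , -0.50285911,  0.2381289 ]), 'tool_rot': array([-7.21478851e-04,  9.78465273e-01,  2.06410242e-01, -3.18184393e-06]), 'force': array([-0.2379286 ,  0.6555184 , -0.28135418]), 'torque': array([ 0.00058276, -0.01386956, -0.01727304]), 'grip_width': 0.08809987276879822}
scene [ 1.10647272 -0.89777887  1.07003393] [-0.36908419  0.6364749  -0.67725664] [531.02104048   0.         315.33417686]
strut_slot [(0.95, [332.0, 267.0])]
carton [(0.62, [206.0, 339.0]), (0.57, [168.0, 310.0])]
red_mid [(0.67, [318.0, 282.0])]
returns [(0.92, [250.0, 270.0])]
gauge_mid [(0.82, [344.0, 188.0])]
saddle1_mid []
level [(0.82, [270.0, 228.0]), (0.46, [318.0, 283.0])]
tape [(0.72, [2
[... 438 characters left out ...]
[271.0, 448.0])]
red_mid [(0.67, [349.0, 267.0]), (0.36, [267.0, 196.0])]
returns []
gauge_mid [(0.56, [267.0, 196.0]), (0.5, [299.0, 372.0])]
saddle1_mid []
level [(0.7, [242.0, 259.0])]
tape [(0.96, [250.0, 239.0])]
screwbox [(0.26, [251.0, 238.0])]
driver [(0.83, [270.0, 448.0]), (0.24, [333.0, 344.0])]
mug [(0.95, [352.0, 436.0])]
glue [(0.85, [282.0, 168.0]), (0.64, [352.0, 437.0])]
calc [(0.87, [244.0, 168.0])]
wrist [ 0.29985894 -0.46913721  0.38585759] [-0.29515301 -0.13004368 -0.94655868] [371.64829954   0.         320.13584653]
strut_slot []
carton []
red_mid []
returns []
gauge_mid []
saddle1_mid []
level []
tape []
screwbox []
driver [(0.56, [414.0, 56.0])]
mug []
glue []
calc []
```

View pics/scene0.png

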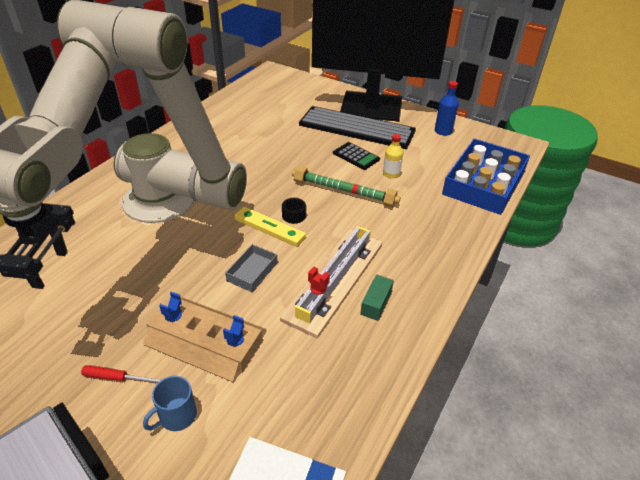

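View pics/side0.png

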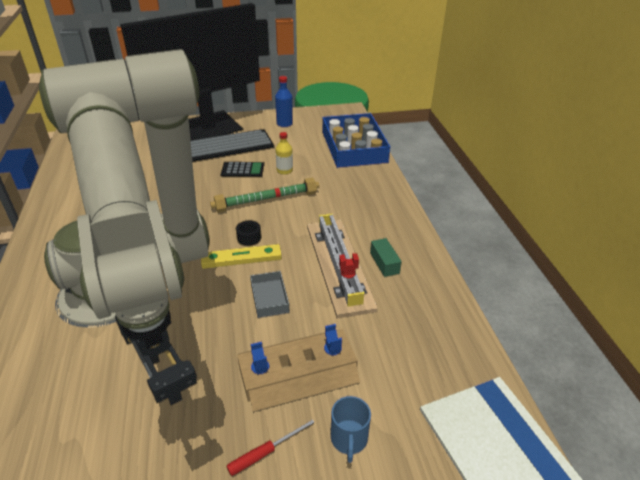

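Both views show two blue saddles at the carton's end cut-outs (scene 172,308 / 235,332; side 260,358 / 333,340). The red saddle is at scene 318,282 / side 349,265, and the gauge nuts are at scene 300,176 / 391,198 and side 219,202 / 312,186. Next I'll triangulate roughly.

```bash
python3 - <<'E'
from h import *
a=eyes.camera("scene");b=eyes.camera("side")
P=dict(red=((318,282),(349,265)),slot=((332,267),(340,253)),capnear=((304,313),(356,297)),capfar=((362,235),(325,219)),
nutL=((300,176),(219,202)),nutR=((391,198),(312,186)),sA=((172,308),(260,358)),sB=((235,332),(333,340)),
ret=((251,268),(269,294)),level=((270,228),(242,257)),tape=((294,211),(248,233)),box=((377,298),(386,257)))
for n,(p,q) in P.items():
    X,e=tri([ray(a,p),ray(b,q)]);print(n,X.round(3),round(e,4))
for n in("saddle2_mid","red_mid","gauge_mid"):
  for c in ("scene","side"):
    eyes.camera(c); print(n,c,[(round(m["p"],2),np.round(m["extent"])) for m in finder.masks_of(c,n)[:4]])
w=eyes.camera("wrist");s=monitor.state()
from scipy.spatial.transform import Rotation as Ro
q=s["tool_rot"];R=Ro.from_quat([q[1],q[2],q[3],q[0]]).as_matrix()
print("cam in tool",R.T@(-np.array(w["R"]).T@w["t"]-s["eef_pos"]),(np.array(w["R"])@R).round(3))
E
```

```text
red [ 0.659 -0.107  0.091] 0.0008
slot [ 0.653 -0.024  0.066] 0.0016
capnear [ 0.662 -0.178  0.044] 0.0004
capfar [0.649 0.161 0.042] 0.0027
nutL [0.332 0.326 0.029] 0.0038
nutR [0.644 0.37  0.033] 0.0014
sA [ 0.397 -0.355  0.075] 0.0002
sB [ 0.568 -0.331  0.072] 0.0001
ret [ 0.443 -0.103  0.019] 0.0001
level [0.384 0.074 0.007] 0.0003
tape [0.41  0.167 0.02 ] 0.0001
box [ 0.789 -0.024  0.028] 0.0001
saddle2_mid scene [(0.21, array([ 78., 366., 138., 382.]))]
saddle2_mid side []
red_mid scene [(0.94, array([308., 263., 330., 297.]))]
red_mid side [(0.95, array([340., 253., 363., 283.])), (0.68, array([250., 273., 288., 317.]))]
gauge_mid scene [(0.84, array([292., 166., 403., 209.]))]
gauge_mid side [(0.64, array([210., 180., 322., 214.]))]
cam in tool [ 0.08482649  0.00028852 -0.14711694] [[-0.     1.     0.   ]
 [-0.947 -0.    -0.323]
 [-0.323 -0.     0.947]]
```

View pics/m1.png

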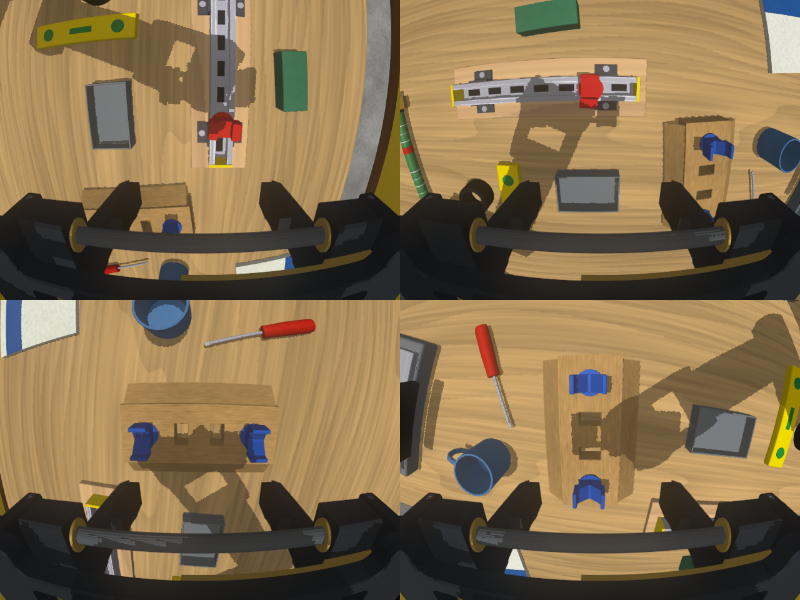

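```bash
cat >> h.py <<'E'
from scipy.optimize import minimize
def proj(c,X,fish=True):
    K=np.array(c["intrinsics"]);p=np.asarray(X)@np.array(c["R"]).T+np.array(c["t"])
    r=np.hypot(p[:,0],p[:,1]);s=np.arctan2(r,p[:,2])/np.maximum(r,1e-9) if fish else 1/p[:,2]
    return np.c_[K[0,0]*p[:,0]*s+K[0,2],K[1,1]*p[:,1]*s+K[1,2]]
def box(y0,y1,z0,z1,hx=.013): return np.array([[x,y,z] for x in(-hx,hx) for y in(y0,y1) for z in(z0,z1)])
t_=np.linspace(0,2*np.pi,24)
PARTS=[np.array([[.021*np.cos(t),.021*np.sin(t),z] for t in t_ for z in(.020,.025)]),
 box(-.0245,-.0185,.044,.078),box(.0185,.0245,.044,.078),
 np.array([[x,y,z] for x in(-.013,.013) for y,z in((-.0245,.044),(-.0245,.0625),(-.0185,.0625),(0,.044))]),
 np.array([[x,y,z] for x in(-.013,.013) for y,z in((.0245,.044),(.0245,.0625),(.0185,.0625),(0,.044))]),
 np.array([[x,y,z] for x in(-.013,.013) for y,z in((-.0245,.044),(.0245,.044),(-.012,.025),(.012,.025))])]
def render(c,p,S=4):
    x,y,z,a=p;R=np.array([[np.cos(a),-np.sin(a),0],[np.sin(a),np.cos(a),0],[0,0,1]])
    m=np.zeros((480,640),np.uint8)
    for P in PARTS:
        u=proj(c,(P-[0,0,.039])@R.T+[x,y,z])
        cv2.fillConvexPoly(m,cv2.convexHull((u*16).astype(np.int32)),1,shift=4)
    return m
def cmask(c,col):
    h=cv2.cvtColor(c["color"],cv2.COLOR_RGB2HSV);H,s,v=h[...,0].astype(int),h[...,1],h[...,2]
    return (((H<8)|(H>172)) if col=="red" else (abs(H-112)<12))&(s>130)&(v>40)
def fit(cs,col,p0):
    M=[]
    for c in cs:
        u=proj(c,[p0[:3]])[0];w=np.zeros((480,640),bool);r=60
        w[max(0,int(u[1])-r):int(u[1])+r,max(0,int(u[0])-r):int(u[0])+r]=1;M.append(cmask(c,col)&w)
    f=lambda d:sum((cv2.GaussianBlur((render(c,p0+d*[.001,.001,.001,.01])>0).astype(np.float32)-m.astype(np.float32),(0,0),2)**2).sum() for c,m in zip(cs,M))
    best=min((minimize(f,x0,method="Nelder-Mead",options=dict(initial_simplex=np.array(x0)+np.vstack([np.zeros(4),np.diag([5,5,4,10])]),xatol=.05,fatol=.5)) for x0 in(np.zeros(4),np.array([3,-3,2,-5.]))),key=lambda r:r.fun)
    return p0+best.x*[.001,.001,.001,.01],best.fun,[int(m.sum()) for m in M],M
E
python3 - <<'E'
from h import *
import pickle
rad=np.radians
def shoot(p,y,t):
    ctrl.move_ptp(p,down(rad(y)));c=eyes.camera("wrist");save(t,c["color"]);return c
B=[shoot((.397,-.355,.24),98,"bA1"),shoot((.568,-.331,.24),98,"bB1"),shoot((.568,-.331,.24),8,"bB2"),shoot((.397,-.355,.24),8,"bA2")]
r=[shoot((.655,-.105,.28),92,"r1"),shoot((.655,.02,.28),92,"s1"),shoot((.655,-.105,.28),2,"r2")]
pickle.dump((B,r),open("cams.pkl","wb"))
fa=[("A",[B[0],B[3]],"blue",(.397,-.355,.064,rad(8))),("B",[B[1],B[2]],"blue",(.568,-.331,.064,rad(8))),("red",[r[0],r[2]],"red",(.657,-.105,.078,rad(-88)))]
out=[]
for n,cs,col,p0 in fa:
    p,e,a,M=fit(cs,col,np.array(p0));print(n,p[:3].round(4),np.degrees(p[3]).round(1),round(e),a)
    for j,c in enumerate(cs):
        q,e,_,_=fit([c],col,p);print("  single",q[:3].round(4),np.degrees(q[3]).round(1),round(e))
        im=c["color"].copy();ct,_=cv2.findContours(render(c,p),cv2.RETR_LIST,cv2.CHAIN_APPROX_NONE);cv2.drawContours(im,ct,-1,(0,255,0),1)
        u=proj(c,[p[:3]])[0].astype(int);out.append(cv2.resize(im[max(0,u[1]-65):u[1]+65,u[0]-65:u[0]+65],(260,260)))
save("fit",np.vstack([np.hstack(out[::2]),np.hstack(out[1::2])]))
print(monitor.state()["time"])
E
```

```text
A [ 0.3958 -0.3555  0.0604] 5.4 900 [1832, 1511]
  single [ 0.405  -0.3529  0.0283] 6.1 241
  single [ 0.3959 -0.3673  0.0288] 8.7 415
B [ 0.5681 -0.3343  0.0572] 4.3 1481 [1328, 1334]
  single [ 0.6114 -0.3166 -0.093 ] -5.0 200
  single [ 0.569  -0.3519  0.0122] 10.2 463
red [ 0.6573 -0.1032  0.0804] -89.8 99 [1953, 2212]
  single [ 0.6579 -0.1026  0.0769] -88.3 26
  single [ 0.6573 -0.1041  0.0794] -89.1 37
19.375
```

View pics/fit.png

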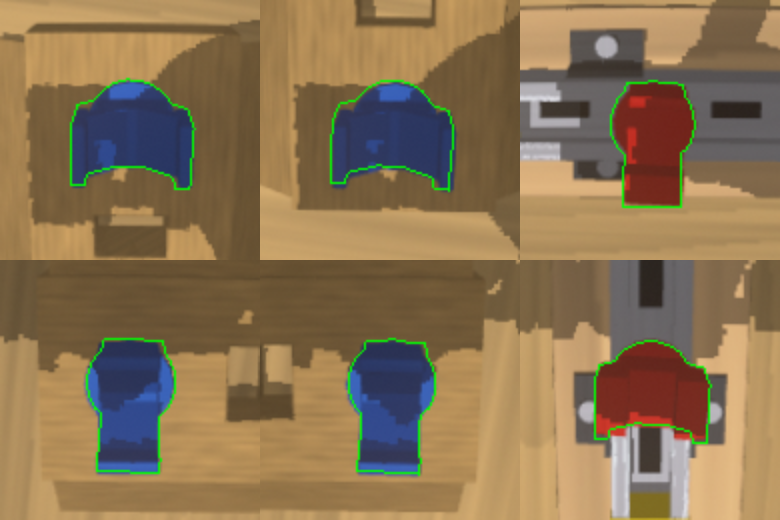

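View pics/s1.png

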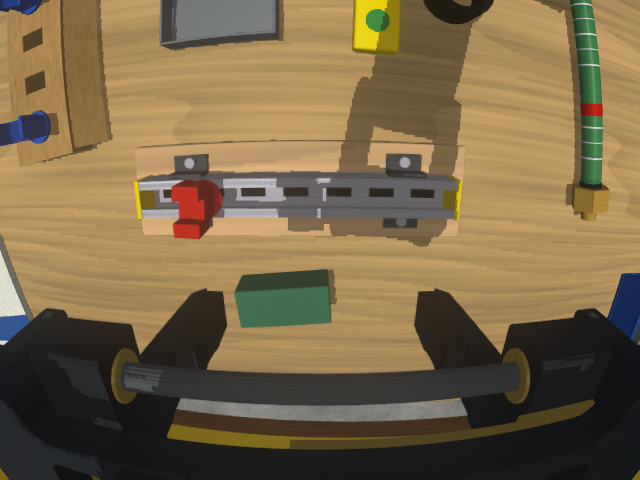

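The contours fit well. The blue masks lose their dark parts, so I'll loosen the threshold. Next I'll fit the strut's edges by image gradient.

```bash
sed -i 's/return (((H<8).*/return ((((H<8)|(H>172))\&(s>130)\&(v>40)) if col=="red" else ((abs(H-114)<16)\&(s>90)\&(v>20)))/' h.py
python3 - <<'E'
from h import *
import pickle
B,r=pickle.load(open("cams.pkl","rb"));rad=np.radians
for n,cs,col,p0 in [("A",[B[0],B[3]],"blue",(.397,-.355,.064,rad(8))),("B",[B[1],B[2]],"blue",(.568,-.331,.064,rad(8)))]:
    p,e,a,M=fit(cs,col,np.array(p0));print(n,p[:3].round(4),np.degrees(p[3]).round(1),round(e),a)
    for c in cs:
        q,e,_,_=fit([c],col,p);print("  single",q[:3].round(4),np.degrees(q[3]).round(1),round(e))
def lines(x0,a,off,z=.059,y=np.linspace(-.06,.15,150)): # strut line crossing y=0 at x0, tilt a
    return np.c_[x0-np.tan(a)*y+off/np.cos(a),y,np.full_like(y,z)]
for tag,c in zip(("r1","s1","r2"),r):
    g=cv2.cvtColor(c["color"],cv2.COLOR_RGB2GRAY).astype(np.float32)
    g=cv2.GaussianBlur(g,(0,0),1);gm=np.hypot(cv2.Sobel(g,5,1,0),cv2.Sobel(g,5,0,1))
    gm=np.minimum(gm,80)
    def sc(x0,a,offs=(-.0205,.0205,-.011,.011)):
        s=0
        for o in offs:
            u=proj(c,lines(x0,a,o)).astype(np.float32)
            ok=(u[:,0]>2)&(u[:,0]<637)&(u[:,1]>2)&(u[:,1]<270);u=u[ok]
            if len(u): s+=cv2.remap(gm,u[:,:1].copy(),u[:,1:].copy(),1).mean()
        return s
    G=[(sc(x,rad(a)),x,a) for x in np.arange(.64,.67,.0005) for a in np.arange(0,4.6,.25)]
    G.sort(reverse=True);print(tag,[tuple(np.round(k,4)) for k in G[:4]])
E
```

```text
A [ 0.3954 -0.3557  0.0613] 6.5 83 [2330, 2270]
  single [ 0.3989 -0.3547  0.05  ] 6.6 15
  single [ 0.3953 -0.359   0.0524] 6.1 3
B [ 0.5677 -0.3333  0.0639] 8.1 111 [2329, 2210]
  single [ 0.571  -0.3327  0.05  ] 6.0 15
  single [ 0.5677 -0.3335  0.0632] 8.5 46
r1 [(np.float64(215.5478), np.float64(0.655), np.float64(2.0)), (np.float64(214.3788), np.float64(0.655), np.float64(1.75)), (np.float64(214.3335), np.float64(0.6545), np.float64(1.75)), (np.float64(213.8009), np.float64(0.655), np.float64(2.25))]
s1 [(np.float64(179.3005), np.float64(0.655), np.float64(1.75)), (np.float64(179.1915), np.float64(0.655), np.float64(2.0)), (np.float64(179.0905), np.float64(0.6545), np.float64(1.5)), (np.float64(178.8602), np.float64(0.6545), np.float64(1.75))]
r2 [(np.float64(144.3336), np.float64(0.67), np.float64(1.5)), (np.float64(144.174), np.float64(0.67), np.float64(1.25)), (np.float64(142.5153), np.float64(0.67), np.float64(1.75)), (np.float64(140.8183), np.float64(0.67), np.float64(1.0))]
```

```bash
cat >> h.py <<'E'
rad=np.radians
def F(): return np.array(monitor.state()["force"])
def turn(p,y0,y1,step=10):
    for y in np.linspace(y0,y1,int(abs(y1-y0)/step)+1)[1:]: ctrl.line_to(p,down(rad(y)),feed=.1)
def lower(p,yaw,z1,step=.002,fmax=5,feed=.03):
    "step straight down until z1 or extra upward force"
    f0=F()[2];p=np.array(p,float)
    while p[2]>z1+1e-6:
        p[2]=max(z1,p[2]-step);ctrl.line_to(p,down(rad(yaw)),feed=feed)
        d=F()[2]-f0
        if abs(d)>fmax: break
    return p,F()[2]-f0
E
python3 - <<'E'
from h import *
x,y=.6575,-.1030
q=2
ctrl.move_ptp([x,y,.2],down(rad(q)));ctrl.line_to([x,y,.087],feed=.12)
print("F0",F().round(2))
for w in (.06,.052,.050,.049,.0485,.048,.0475,.047,.046,.044,.04,.03,0):
    ctrl.gripper_to(w);s=monitor.state();print(w,round(s["grip_width"]*1e3,3),s["force"].round(2),round(s["time"],2))
E
```

```text
F0 [0.32 0.1  0.51]
0.06 60.305 [ 0.73 -0.14 -0.8 ] 21.47
0.052 52.064 [ 0.36  0.35 -0.56] 21.8
0.05 49.955 [-0.03 -0.65 -0.01] 22.04
0.049 49.348 [-0.46 -0.46 -0.1 ] 22.26
0.0485 49.153 [-0.33  0.15 -0.79] 22.48
0.048 48.927 [-0.98 -0.36  0.27] 22.69
0.0475 48.833 [-0.49 -0.44 -0.58] 22.91
0.047 49.205 [ 0.03  0.12 -0.47] 23.12
0.046 49.178 [-0.09 -0.7   1.35] 23.34
0.044 48.948 [-0.4  -0.06  0.66] 23.56
0.04 49.162 [ 0.87 -0.1  -1.05] 23.77
0.03 49.359 [ 0.07 -0.64 -0.38] 23.99
0 49.59 [0.65 0.46 0.04] 24.21
```

```bash
python3 - <<'E'
from h import *
x,y=.6575,-.1030
def pull(w,n,lim):
    ctrl.gripper_to(.06);ctrl.line_to([x,y,.087],feed=.05);ctrl.gripper_to(w);ctrl.pause(.2)
    f0=np.mean([F() for _ in range(5)],0);z=.087;L=[]
    for i in range(n):
        z+=.0012;ctrl.line_to([x,y,z],feed=.04);f=np.mean([F()[2] for _ in range(3)])-f0[2];L.append(round(f,1))
        if abs(f)>lim: break
    print(w,L,round(monitor.state()["grip_width"],4))
pull(.048,8,25);pull(.0465,8,30)
print(monitor.state()["time"])
E
```

```text
0.048 [np.float64(-1.7), np.float64(-1.6), np.float64(0.2), np.float64(-7.8), np.float64(-20.5), np.float64(-24.1), np.float64(-29.5)] 0.0489
0.0465 [np.float64(-1.1), np.float64(-1.8), np.float64(-2.7), np.float64(-7.3), np.float64(-18.3), np.float64(-23.2), np.float64(-28.7), np.float64(-34.9)] 0.0487
30.3083
```

```bash
python3 - <<'E'
from h import *
x,y=.6575,-.1030
def pull(w,n,lim):
    ctrl.gripper_to(.06);ctrl.line_to([x,y,.087],feed=.08);ctrl.gripper_to(w)
    g=np.mean([monitor.state()["grip_width"] for _ in range(30)])
    f0=np.mean([F() for _ in range(5)],0);z=.0895;L=[]
    ctrl.line_to([x,y,z],feed=.08)
    for i in range(n):
        z+=.0015;ctrl.line_to([x,y,z],feed=.05);f=np.mean([F()[2] for _ in range(3)])-f0[2];L.append(float(round(f,1)))
        if abs(f)>lim: break
    print(w,L,round(g*1e3,3))
pull(.0495,4,25);pull(.049,5,25);pull(.0486,5,30)
print(monitor.state()["time"])
E
```

```text
0.0495 [0.1, -0.6, -0.6, -0.8] 49.525
0.049 [0.2, -0.1, -0.3, -0.4, -1.0] 49.107
0.0486 [-2.4, -11.2, -22.2, -27.7, -31.5] 48.817
37.55
```

```bash
python3 - <<'E'
from h import *
x,y=.6575,-.1030
ctrl.gripper_to(.06);ctrl.line_to([x,y,.087],feed=.08)
for w in (.0505,.0494,.0492,.0490,.0489,.0488,.0487,.0485,.048,.047,.04,0):
    ctrl.gripper_to(w);g=[monitor.state()["grip_width"]*1e3 for _ in range(600)];print(w,round(np.mean(g),3),round(np.std(g),3))
print(monitor.state()["time"])
E
```

```text
0.0505 50.707 0.0
0.0494 49.42 0.0
0.0492 49.289 0.0
0.049 49.225 0.0
0.0489 48.978 0.0
0.0488 48.901 0.0
0.0487 48.808 0.0
0.0485 48.825 0.0
0.048 48.862 0.0
0.047 48.876 0.0
0.04 48.443 0.0
0 48.886 0.0
40.925
```

```bash
python3 - <<'E'
from h import *
x,y=.6575,-.1030
ctrl.gripper_to(.02);f0=F()
z=.0885
ctrl.line_to([x,y,z],feed=.05)
turn([x,y,z],2,-88,15);print("turned",(F()-f0).round(1),monitor.state()["torque"].round(2))
L=[]
for i in range(8):
    z+=.003;ctrl.line_to([x,y,z],feed=.05);L.append((F()-f0).round(1)[2])
    if L[-1]<-15: break
print(L,monitor.state()["grip_width"],monitor.state()["time"])
E
```

```text
turned [-3.6  3.3 -1.6] [0.34 0.89 0.04]
[np.float64(-1.8), np.float64(-1.7), np.float64(0.8), np.float64(-0.3), np.float64(-0.6), np.float64(-2.2), np.float64(-2.7), np.float64(-2.3)] 0.049155456844545954 45.8417
```

```bash
python3 - <<'E'
from h import *
x,y=.6575,-.1030
ctrl.line_to([x,y,.20],feed=.2)
tx,ty=.4435,-.1005
ctrl.line_to([tx,ty,.20],feed=.25);ctrl.line_to([tx,ty,.062],feed=.15)
p,f=lower([tx,ty,.062],-88,.047,step=.0015,fmax=2.5);print(p,f)
ctrl.gripper_to(.062);ctrl.line_to([tx,ty,.2],feed=.2)
c=eyes.camera("wrist");save("tray",c["color"])
# next: saddle A refresh view at carton, yaw 98 and 8
cs=[]
for q in (8,98):
    ctrl.move_ptp([.398,-.356,.24],down(rad(q)));cs.append(eyes.camera("wrist"))
p,e,a,M=fit(cs,"blue",np.array([.3955,-.3557,.064,rad(7.5)]));print("A",p[:3].round(4),np.degrees(p[3]).round(1),round(e))
for c in cs:
    # z fixed fits
    b=min(((fit_e,dx,dy) for dx in np.arange(-.004,.0041,.001) for dy in np.arange(-.004,.0041,.001) for fit_e in [np.logical_xor(render(c,(.396+dx,-.356+dy,.064,rad(7.5)))>0,cmask(c,"blue"))[:260].sum()]))
    print("zfix",b)
print(monitor.state()["time"])
E
```

```text
[ 0.4435 -0.1005  0.05  ] 12.196944654904293
A [ 0.3953 -0.3555  0.0625] 6.8 76
zfix (np.int64(2411), np.float64(-0.001), np.float64(0.0))
zfix (np.int64(281), np.float64(0.0), np.float64(0.001))
55.2167
```

View pics/tray.png

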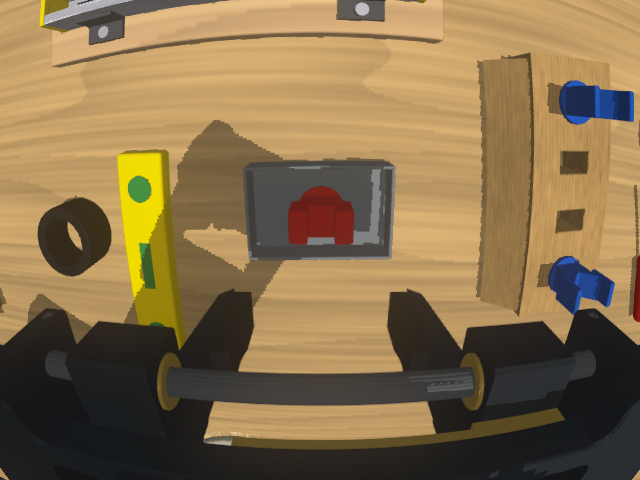

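```bash
cat >> h.py <<'E'
def slotx(y): return .6545-.0332*y
def pick(x,y,yaw):
    ctrl.move_ptp([x,y,.16],down(rad(yaw)));ctrl.line_to([x,y,.073],feed=.12)
    ctrl.gripper_to(.02);ctrl.pause(.1);f0=F();ctrl.line_to([x,y,.085],feed=.05);ctrl.line_to([x,y,.20],feed=.2);print("picked w",monitor.state()["grip_width"].round(4),"dFz",(F()-f0).round(1))
def insert(y,yaw=-88):
    for dx in (0,.0015,-.0015,.003,-.003):
        x=slotx(y)+dx
        ctrl.line_to([x,y,.20],down(rad(yaw)),feed=.25) if dx==0 else None
        ctrl.line_to([x,y,.113],feed=.15)
        p,f=lower([x,y,.113],yaw,.0845,step=.002,fmax=6,feed=.04);print("dx",dx,"z",p[2].round(4),"F",f.round(1))
        if p[2]<.092: return x,p[2]
    return None
E
python3 - <<'E'
from h import *
pick(.3955,-.3555,-82.5)
print(insert(.065))
print(monitor.state()["time"],F().round(1))
E
```

```text
Traceback (most recent call last):
  File "h.py", line 70, in pick
    ctrl.gripper_to(.02);ctrl.pause(.1);f0=F();ctrl.line_to([x,y,.085],feed=.05);ctrl.line_to([x,y,.20],feed=.2);print("picked w",monitor.state()["grip_width"].round(4),"dFz",(F()-f0).round(1))
                                                                                                                                  ^^^^^^^^^^^^^^^^^^^^^^^^^^^^^^^^^^^
AttributeError: 'float' object has no attribute 'round'
```

```bash
sed -i 's/monitor.state()\["grip_width"\].round(4)/round(monitor.state()["grip_width"],4)/' h.py; python3 - <<'E'
from h import *
s=monitor.state();print(s["grip_width"],s["eef_pos"])
print(insert(.065))
print(monitor.state()["time"],F().round(1))
E
```

```text
0.048458632273926966 [ 0.39513717 -0.35502737  0.19876748]
dx 0 z 0.085 F 17.8
(0.652342, np.float64(0.08499999999999998))
66.675 [-5.2  0.3 16.8]
```

```bash
cat >> h.py <<'E'
def catch(x,y,z,y0=-88,y1=2):
    ctrl.line_to([x,y,z+.002],down(rad(y0)),feed=.05);print("before turn",F().round(1))
    turn([x,y,z+.002],y0,y1,15);print("after turn",F().round(1),monitor.state()["torque"].round(2))
    p,f=lower([x,y,z+.002],y1,z-.001,step=.001,fmax=3,feed=.03);print("seat",p[2].round(4),f.round(1))
    ctrl.gripper_to(.062);ctrl.line_to([x,y,.2],feed=.2)
E
python3 - <<'E'
from h import *
catch(.652342,.065,.085)
c=eyes.camera("wrist");p,e,_,_=fit([c],"blue",np.array([.6523,.065,.078,rad(-88)]));print(p.round(4),e)
pick(.5677,-.3333,-82.5)
y=-.075;r=insert(y);print(r)
if r:
    catch(r[0],y,r[1]);c=eyes.camera("wrist");save("placed",c["color"]);p,e,_,_=fit([c],"blue",np.array([.657,-.075,.078,rad(-88)]));print(p.round(4),e)
print(monitor.state()["time"])
E
```

```text
before turn [-2.4 -0.   7. ]
after turn [-0.5 -0.2  6.4] [-0.02  0.02  0.05]
seat 0.086 5.6
[ 0.6536  0.0594  0.0668 -1.5428] 43.94953918457031
picked w 0.049 dFz [-0.1 -0.8 -6.9]
dx 0 z 0.087 F 6.1
(0.65699, np.float64(0.08699999999999998))
before turn [ 0.5 -0.9 -0.6]
after turn [ 0.3 -0.2 -1.5] [-0.01 -0.11  0.02]
seat 0.087 8.2
[ 0.658  -0.0806  0.0654 -1.5534] 31.7081356048584
84.3417
```

```bash
python3 - <<'E'
from h import *
ctrl.move_ptp([.655,-.005,.28],down(rad(92)));c1=eyes.camera("wrist");save("st92",c1["color"])
ctrl.move_ptp([.655,-.005,.28],down(rad(2)));c2=eyes.camera("wrist")
for p0 in ([.6523,.065,.078,rad(-88)],[.657,-.075,.078,rad(-88)]):
    for cs in ([c1,c2],[c1]):
        p,e,_,_=fit(cs,"blue",np.array(p0));print(p[:3].round(4),np.degrees(p[3]).round(1),round(e))
# gauge
ctrl.move_ptp([.488,.348,.30],down(rad(98)))
c3,o=tips(["gauge_mid"]);save("g98",c3["color"]);print([(a[0],a[1],atz(a[2],.025).round(4)) for a in o["gauge_mid"]])
import pickle;pickle.dump((c1,c2,c3),open("c3.pkl","wb"))
eyes.camera("scene")
save("mix",np.hstack([c1["color"],c3["color"]])[::1])
im=cv2.imread("pics/mix.png");cv2.imwrite("pics/mix.png",cv2.resize(np.vstack([im[:300,:640],im[:300,640:]]),None,fx=.99,fy=.99))
print(monitor.state()["time"])
E
```

```text
[0.6537 0.0633 0.0764] -87.4 72
[0.6584 0.0676 0.0587] -87.5 9
[ 0.6576 -0.0767  0.0791] -88.3 127
[ 0.6631 -0.0806  0.0578] -89.7 13
[(0.9, [373.2, 168.6], array([0.457 , 0.4043, 0.025 ]))]
88.7583
```

View pics/mix.png

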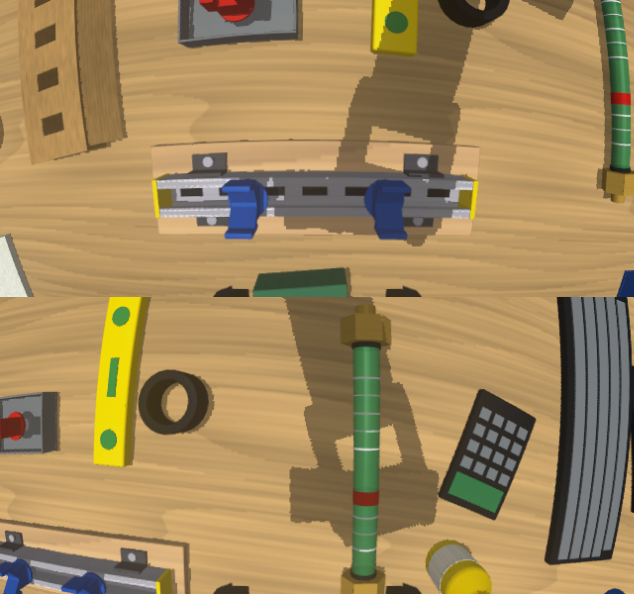

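```bash
cat > g.py <<'E'
from h import *
def ends(c):
    h=cv2.cvtColor(c["color"],cv2.COLOR_RGB2HSV).astype(int)
    m=((abs(h[...,0]-65)<22)&(h[...,1]>70)&(h[...,2]>30)).astype(np.uint8);m[330:]=0
    m=cv2.morphologyEx(m,cv2.MORPH_CLOSE,np.ones((17,17)))
    n,l,s,_=cv2.connectedComponentsWithStats(m)
    # longest component
    best=max(range(1,n),key=lambda i:cv2.minAreaRect(np.argwhere(l==i).astype(np.float32)).__getitem__(1)[0]**2+cv2.minAreaRect(np.argwhere(l==i).astype(np.float32))[1][1]**2)
    yx=np.argwhere(l==best)
    pts=np.array([atz(ray(c,(u,v),True),.025)[:2] for v,u in yx[::3]])
    return pts
def line(pts):
    m=pts.mean(0);w,V=np.linalg.eigh(np.cov((pts-m).T));d=V[:,1];d*=np.sign(d[0]);n=V[:,0]
    t=(pts-m)@d;e=[]
    # centre line = mid of both edges per slice
    lo,hi=np.percentile(t,[.3,99.7])
    cs=[]
    for a in np.linspace(lo+.02,hi-.02,20):
        k=abs(t-a)<.004
        if k.sum()>5: s=(pts[k]-m)@n;cs.append((a,(s.min()+s.max())/2,np.ptp(s)))
    cs=np.array(cs);f=np.polyfit(cs[:,0],cs[:,1],1);mid=(lo+hi)/2
    ctr=m+mid*d+np.polyval(f,mid)*n;dd=d+f[0]*n
    return ctr,np.degrees(np.arctan2(dd[1],dd[0])),hi-lo,np.median(cs[:,2])
E
python3 - <<'E'
from g import *
for q in (98,8):
    ctrl.move_ptp([.457,.404,.30],down(rad(q)));c=eyes.camera("wrist");save(f"gg{q}",c["color"])
    r=finder.tip_of("wrist","gauge_mid");print(q,line(ends(c)),[(a["p"],atz(ray(c,a["pixel"],True),.025).round(4)) for a in r[:1]])
    print(-np.array(c["R"]).T@c["t"])
a=[cv2.imread(f"pics/gg{q}.png")[:330] for q in (98,8)];cv2.imwrite("pics/gg.png",cv2.resize(np.vstack(a),(582,600)))
E
```

```text
98 (array([0.46023146, 0.40016511]), np.float64(8.620162683656938), np.float64(0.27561330269500717), np.float64(0.02712151225335223)) []
[0.37368888 0.39248171 0.44695098]
8 (array([0.4567677 , 0.39971047]), np.float64(8.67044216659723), np.float64(0.2763407354301873), np.float64(0.02849171844864024)) [(0.75, array([0.455 , 0.3997, 0.025 ]))]
[0.4459109  0.48718564 0.44712629]
```

View pics/gg.png

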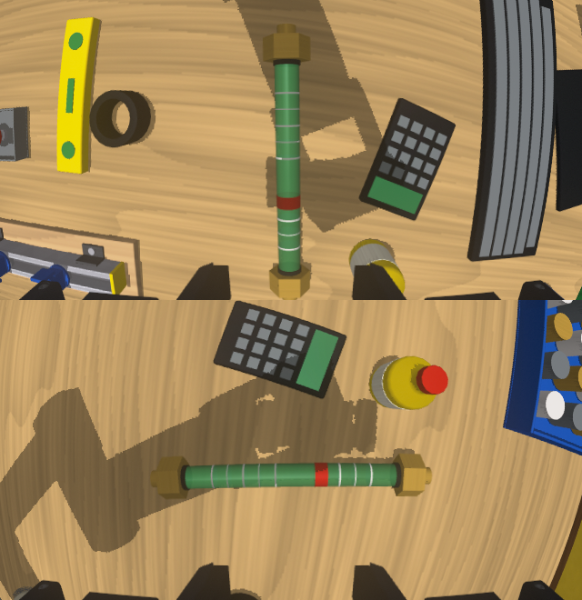

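```bash
python3 - <<'E'
from g import *
gx,gy=.4578,.3998;q=98.65;z=.008
def fz():
    L=[]
    for _ in range(8): ctrl.pause(.015);L.append(F()[2])
    return np.mean(L)
ctrl.gripper_to(.06)
ctrl.move_ptp([gx,gy,.15],down(rad(q)));ctrl.line_to([gx,gy,z],feed=.12)
ctrl.gripper_to(.0315);f0=fz();print("f0",round(f0,2))
for w in np.arange(.0300,.0292,-.00005):
    ctrl.gripper_to(w);ctrl.line_to([gx,gy,z+.005],feed=.06);d=fz()-f0
    print(round(w*1e3,2),round(d,2),round(monitor.state()["grip_width"]*1e3,2))
    if d<-3: break
    ctrl.line_to([gx,gy,z],feed=.06)
print(monitor.state()["time"])
E
```

```text
f0 0.03
30.0 1.48 30.36
29.95 0.72 29.79
29.9 1.52 30.14
29.85 2.82 29.78
29.8 -3.47 29.75
98.45
```

```bash
python3 - <<'E'
from g import *
gx,gy=.4578,.3998
ctrl.gripper_to(.02975)
ctrl.line_to([gx,gy,.05],feed=.06);ctrl.pause(.2);print(F().round(2),monitor.state()["torque"].round(2))
ctrl.line_to([gx,gy,.12],feed=.08);ctrl.pause(.3)
L=[]
for _ in range(8): ctrl.pause(.02);L.append(np.r_[F(),monitor.state()["torque"]])
print(np.mean(L,0).round(2),monitor.state()["grip_width"],monitor.state()["time"])
c=eyes.camera("wrist");save("held",c["color"]);s=eyes.camera("scene");save("heldS",s["color"])
a=c["color"][:330];b=s["color"][90:330,150:470]
save("held2",np.vstack([a,cv2.resize(b,(640,480))])[:,:])
im=cv2.imread("pics/held2.png");cv2.imwrite("pics/held2.png",cv2.resize(im,(470,595)))
E
```

```text
[-1.06  0.6  -2.07] [ 0.07 -0.14  0.  ]
[ 0.19 -0.06 -3.51  0.08 -0.15  0.02] 0.030123448945305293 101.0917
```

View pics/held2.png

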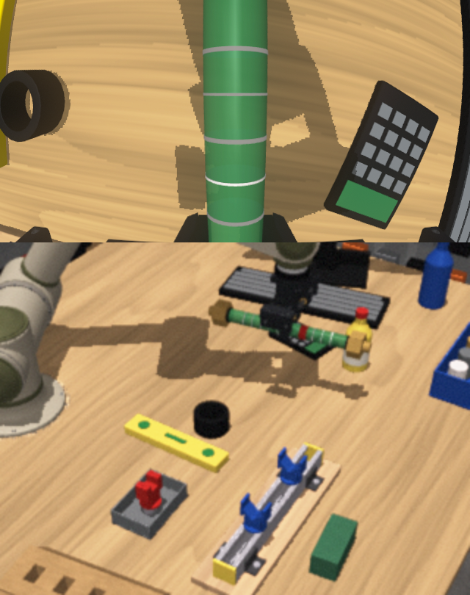

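```bash
python3 - <<'E'
from g import *
def fz(n=6):
    L=[]
    for _ in range(n): ctrl.pause(.015);L.append(F()[2])
    return np.mean(L)
p=np.array([.4578,.3998,.33]);ctrl.line_to(p,feed=.12);print("up",round(fz(),2))
tgt=np.array([.6548,-.005,.33]);q0,q1=98.65,1.9
n=9
for i in range(1,n+1):
    a=i/n;ctrl.line_to(p+(tgt-p)*a,down(rad(q0+(q1-q0)*a)),feed=.12)
ctrl.pause(.2);print("over",round(fz(),2),monitor.state()["grip_width"],monitor.state()["time"])
ctrl.line_to([tgt[0],tgt[1],.125],feed=.1);ctrl.pause(.2);print(round(fz(),2))
c=eyes.camera("side");save("over",c["color"][140:360,180:500])
s=eyes.camera("scene");save("over2",s["color"][140:360,180:500])
a=cv2.imread("pics/over.png");b=cv2.imread("pics/over2.png");cv2.imwrite("pics/over3.png",cv2.resize(np.vstack([a,b]),(436,600)))
E
```

```text
up -3.37
over -3.35 0.030000076440037646 108.5917
-3.36
```

View pics/over3.png

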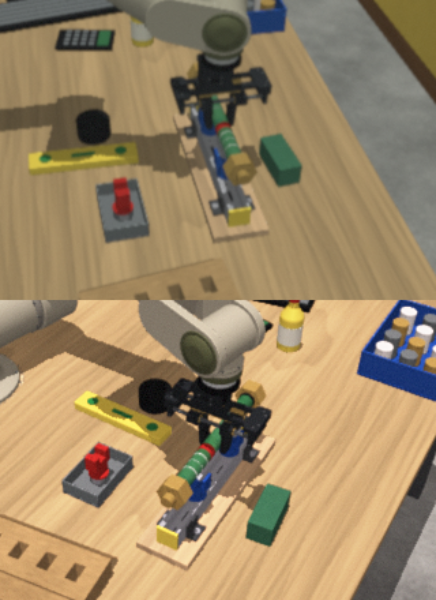

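```bash
python3 - <<'E'
from g import *
def fz(n=6):
    L=[]
    for _ in range(n): ctrl.pause(.015);L.append(F()[2])
    return np.mean(L)
x,y=.6548,-.005
ctrl.line_to([x,y,.098],feed=.05);f0=fz(10);z=.098;L=[]
while z>.078:
    z-=.001;ctrl.line_to([x,y,z],feed=.02);d=fz();L.append((round(z*1e3),round(float(d),1)))
    if d>2.5: break
print(f0,L,F().round(2),monitor.state()["torque"].round(2),monitor.state()["time"])
E
```

```text
-3.520811657251469 [(97, -3.2), (96, -3.5), (95, -3.3), (94, -3.7), (93, -3.5), (92, -3.6), (91, -3.3), (90, -3.5), (89, -3.4), (88, -2.0), (87, 4.4)] [-1.73  0.86  5.02] [-0.02  0.11  0.03] 115.9
```

```bash
python3 - <<'E'
from g import *
x,y=.6548,-.005
ctrl.line_to([x,y,.0874],feed=.02);ctrl.pause(.1);print(F().round(2))
ctrl.gripper_to(.036);ctrl.gripper_to(.06);ctrl.pause(.2);print(F().round(2))
ctrl.line_to([x,y,.2],feed=.1);ctrl.line_to([x,y,.33],feed=.2)
c=eyes.camera("wrist");save("end_w",c["color"]);print(line(ends(c)))
ctrl.move_ptp([.40,-.30,.33],down(rad(2)))
a=eyes.camera("side");b=eyes.camera("scene")
for n,i in (("side",a),("scene",b)): save("end_"+n,i["color"])
v=[cv2.resize(i,(440,300)) for i in (c["color"][:330,:],a["color"][140:340,180:480],)]
save("end",np.vstack([v[0],v[1]]));save("end2",cv2.resize(b["color"][120:360,180:500],(800,600)))
g=tips(["gauge_mid"],"scene")[1]["gauge_mid"];h=tips(["gauge_mid"],"side")[1]["gauge_mid"]
print(g[0][:2],h[0][:2],tri([g[0][2],h[0][2]]),monitor.state()["time"])
E
```

```text
[ 0.94 -0.87  4.44]
[-0.42  0.98  0.13]
(array([ 0.65591519, -0.02548728]), np.float64(-88.16451483038284), np.float64(0.33584567593571535), np.float64(0.032165948753708526))
(0.57, [334.5, 252.3]) (0.62, [341.5, 239.2]) (array([ 0.65518102, -0.02033098,  0.11520646]), np.float64(0.00394894277317979)) 121.1667
```

View pics/end2.png

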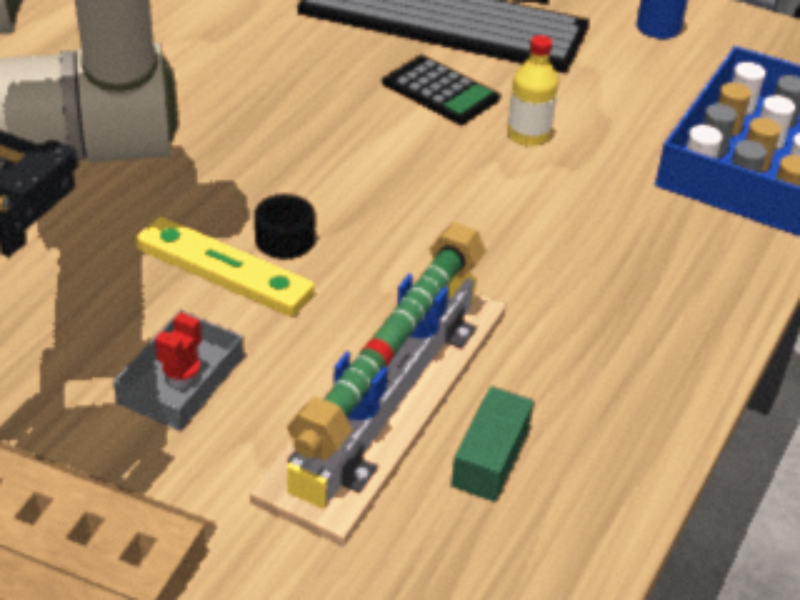

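View pics/end.png

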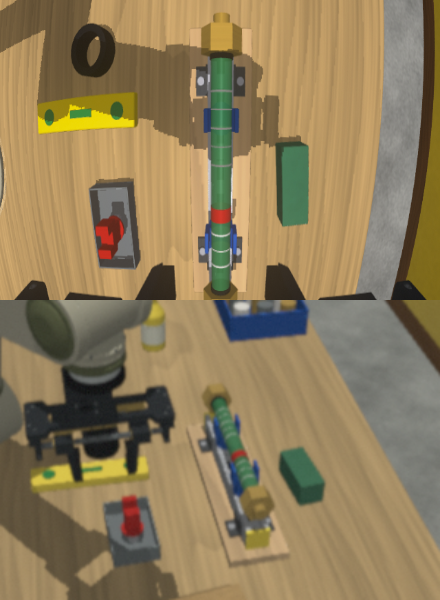

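```bash
python3 - <<'E'
from h import *
print(ctrl.close_job(),monitor.state()["time"])
E
```

```text
the job is handed in; nothing more can be done
the job is handed in; nothing more can be done
```

The job is done and handed in at about 121 s of the 210 s allowed; no verdict was reported.

**Red saddle:** I turned it back a quarter turn, lifted it out freely and stood it in the returns tray. It was still upright there in the last pictures. It was set down with about a 12 N push.

**Blue saddles:** There were two, and the carton is now empty. Both went through the slot on the first try and were given a quarter turn. After the turn their centres were about 140 mm apart, within about 1° of square across the strut. Their height agreed with the flanges sitting on the strut to about 2 mm. I did not measure their pose again once the gauge was on.

**Gauge:** It had been knocked about 5 cm aside, so I located it again before gripping. I closed the fingers in 0.05 mm steps until it lifted, plus one more step. I set it into both cradles at the expected height, with about 8 N of contact at most, about 4 N more than its own weight. It rests on clear glass between the nuts, parallel to the strut.

**Checks that were weak or disagreed:**
- **Grip force on the glass:** it could not be read. I judge it well under 25 N from the step at which it first held. A finger-width test meant to measure it was too noisy to use. I also tugged at the red saddle, while it was still caught in the strut, with up to about 35 N to gauge the grip.
- **Gauge height:** the final two-camera check gave 0.115 m with 4 mm of error between the rays, against 0.104 m expected. I trusted the contact height instead.
- **Bystanders:** they looked undisturbed in the last pictures, but I did not measure them.

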